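# Slide a covered dish onto the narrow warming stand and take off its lid

## Robot

A 7-joint arm with a two-finger parallel gripper is mounted at the origin on the work surface. World frame = base frame: x ahead of the robot, y to its left, z up, the work surface at z = 0. Lengths are in m, angles in rad, forces in N, time in s.
With the tool pointing down it reaches from about 0.35 to 0.9 m from the base axis. Payload 19.9 kg.
Tool frame: the origin (TCP) lies midway between the tips of the shut fingers; the grasp point (between the pads) lies 19 mm behind it (r.hold_point_z is the distance from the TCP to the grasp point, in m); z points along the fingers, y is the direction in which the jaws open and shut (so a half turn about z gives the same grasp; the last joint's range is limited). The gripper opens to 85 mm and grips with 20 to 120 N. Pads are 22 mm wide; open, the fingers measure 114 mm over their backs; the gripper's body (76 mm by 85 mm) begins 54 mm behind the grasp point. The pads swing forward as they close: fully open they stand 13 mm farther back than shut.
Start: joints at [-1.288, 0.417, -0.01, 1.614, 0.005, 1.111, -0.053], TCP at [0.199, 0.592, 0.231] pointing down, gripper open.
Joint ranges: [-2.81, 2.81], [-0.39, 2.02], [-1.27, 1.25], [0.06, 2.57], [-1.19, 4.33], [0.19, 2], [-2.82, 2.82]. Speed limits (rad/s): [1.89, 1.89, 2.39, 2.39, 3.01, 3.01, 3.01].

## Interface

Orientations are given as a 3x3 rotation matrix whose columns are the frame's x, y, z axes.
In Python, from cell import r gives the robot as it stands. Calls block until the motion is done:
- r.move_to(position, orientation): joint-space move of the TCP to a pose.
- r.move_linear(position, ori=None, v=0.15): straight line of the TCP; ori=None keeps the orientation; v is the mean speed in m/s.
- r.set_joints(angles): joint-space move.
- r.release() and r.close_gripper(): open the fingers fully, or close them until they stop; the grip force is fixed at half the most.
- r.sleep(seconds).
- r.inverse_kinematics(position, orientation): joint angles nearest the present ones, or None.
- r.grab_frame(name): name is "scene" or "top" or "wrist"; returns (picture, depth): 400x640x3 uint8, red, green, blue; 400x640 float32, m along the optical axis (not along the pixel's ray), 0 where there is no reading.
- r.camera_info(name): a dict with "fx", "fy", "cx", "cy" (pixels), "dist_coeffs" ([k1, k2, p1, p2, k3] as OpenCV has them; the pictures are not rectified), "extrinsics" (4x4, takes a point from camera to world coordinates); the wrist camera has in their place "hand_eye" (4x4, takes a point from camera to tool coordinates, whose origin is the TCP and whose axes are the flange's). Camera axes: x right, y down, z forward; pixel columns grow to the right and rows downward; lengths in m; the calibration is good to about 2 mm. A picture is of the moment at which its call begins: read the wrist's pose just before it. camera_info takes no time and is no camera call.
A pose or a line that the arm cannot do raises r.Unreachable and nothing moves.
- r.job_done(): hands the job in, once; it reports no verdict.
Readings, each from a call of its own:
- r.read_clock(): time.
- r.read_joints(): joint angles.
- r.read_qd(): joint speeds.
- r.read_joint_torque(): joint torques, N m.
- r.read_tool_pos(): TCP position.
- r.read_orientation(): TCP orientation.
- r.read_wrist_force(): force on the tool from outside, world axes, zero at the start.
- r.read_torque(): the same for the moment, N m.
- r.read_gripper_width(): finger opening in m.
Only numpy, scipy, OpenCV 4.12 (cv2) and the standard library are available. Lean on these libraries where they do the work, as an engineer would, in place of code of your own. Each camera call takes 0.05 s, during which the arm holds its last target. There are 200 camera calls.

## Task

Slide the covered stoneware dish off the chopping block and across the gap onto the narrow steel stand, without lifting the dish, so that it sits level, square and centred on the stand with its lid still on and no part on the block. Then lift off the lid and set it down gently, handle up, flat in the middle of the chopping block. Let go of everything and leave the mug, pepper mill and canister alone.

Things in the scene. Friction and masses are not known exactly. Their poses are not given: they have to be found in the camera images.
- dish: Pale grey-beige stoneware oblong dish, 110 (x) by 160 (y) by 60 mm high, open top, walls 8 mm, flat upright sides, too wide to grasp, about 0.65 kg, free to slide. Origin: centre of its underside. Starts lidded on the block, its long side (y) roughly towards the stand, to which +y or -y may point.
- lid: Loose lid of the same stoneware, about 0.22 kg: plate 102 (x) by 152 (y) by 8 mm, below it an 88 by 138 mm tongue, 8 mm deep, loose (3 mm play) inside the dish rim; on top a solid upright bar handle 70 (y) by 16 (x) by 34 mm high. Origin: centre of the tongue's underside; plate top at z = 16 mm, handle top at 50 mm. On the dish its origin is 52 mm above the dish's.
- block: Fixed wooden chopping block, 200 (x) by 230 (y) by 45 mm high. Origin: centre of its underside, on the worktop. Its top is 45 mm above its origin.
- stand: Fixed narrow stainless steel stand on four feet beside the block, on its +y or -y side, axes parallel to the block's. Its flat top, five bars running along y, is 150 (x) by only 66 mm (y), 43 mm above its origin (2 mm below the block's top). A 65 mm gap separates it from the block (213 mm between centres along y). Origin: centre of its foot, on the worktop.
- mug: Bystander: blue ceramic mug, 80 mm wide, 90 mm high, handle at its +y; origin at the centre of its underside.
- mill: Bystander: turned dark wood pepper mill, 58 mm wide, 155 mm high; origin at the centre of its underside.
- canister: Bystander: white storage canister with a wooden top, 84 mm wide, 120 mm high; origin at the centre of its underside.

How it is judged:
On the way, in this order (a step that is already met when the one before it is completed fails the run):
1. the covered dish stands level and centred on the stand, clear of the block, lid still on (y of dish in the frame of stand between -0.015 and 0.015 m and x of dish in the frame of stand between -0.022 and 0.022 m and angle between the y axis of dish and the y axis of stand, either way round below 0.2 rad and angle between dish's own z axis and vertical below 0.05 rad and height (world z) of dish between 0.039 and 0.048 m and contact force between dish and block below 0.05 N and horizontal distance between lid and dish below 0.012 m and z of lid in the frame of dish below 0.058 m and linear speed of dish below 0.02 m/s), for 0.3 s.
2. the lid is lifted clear of the dish, which stays on the stand (y of dish in the frame of stand between -0.015 and 0.015 m and x of dish in the frame of stand between -0.022 and 0.022 m and angle between the y axis of dish and the y axis of stand, either way round below 0.2 rad and angle between dish's own z axis and vertical below 0.05 rad and height (world z) of dish between 0.039 and 0.048 m and contact force between dish and block below 0.05 N and z of lid in the frame of dish above 0.075 m), for 0.1 s.
At the end, for the whole second after the job is handed in: Dish on the stand only, level, square within 0.2 rad, centred within 15 mm (stand y) and 22 mm (stand x); lid flat, handle up, on the block, centred within 45 mm (block x) and 35 mm (block y); both at rest (y of dish in the frame of stand between -0.015 and 0.015 m and x of dish in the frame of stand between -0.022 and 0.022 m and angle between the y axis of dish and the y axis of stand, either way round below 0.2 rad and angle between dish's own z axis and vertical below 0.05 rad and height (world z) of dish between 0.039 and 0.048 m and contact force between dish and block below 0.05 N and x of lid in the frame of block between -0.045 and 0.045 m and y of lid in the frame of block between -0.035 and 0.035 m and z of lid in the frame of block between 0.041 and 0.05 m and angle between lid's own z axis and vertical below 0.06 rad and linear speed of each of lid, dish below 0.02 m/s); the robot touches nothing.
It fails at once if the dish is lifted (more than about 15 mm above the block) (height (world z) of dish above 0.06 m).
It fails at once if the dish tips or falls off (angle between dish's own z axis and vertical above 0.2 rad or height (world z) of dish below 0.03 m).
It fails at once if the lid is dropped (it falls freely by about 10 mm or more) (contact force between the fingers and lid below 0.05 N and linear speed of lid above 0.45 m/s).
It fails at once if the mug, mill or canister is pushed more than 25 mm or knocked over (distance of any of mug, mill, canister from where it was at the start of the episode above 0.025 m or angle between any of mug, mill, canister's own z axis and vertical above 0.3 rad).
It also fails if it takes over 58 s, if anything falls off the work surface, if the arm or the gripper's body presses on something with over 40 N, if the wrist force passes 120 N, or if a joint passes its speed limit or range.

## Working session

There is one attempt and no reset: what is moved stays moved. The work goes in short steps, each a Python script; the robot and the scene stay as the last script left them, time stands still between calls to the robot, and variables do not carry over. Pictures are saved under pics/ and viewed, about 8 in all and at most 12, crops included, and the job is handed in when it is done.

```bash
ls; mkdir -p pics
python3 - <<'E'
from cell import r
import cv2,numpy as np
for n in("scene","top"):
    p,d=r.grab_frame(n); cv2.imwrite(f"pics/{n}0.png",p[:,:,::-1]); np.savez(f"{n}0.npz",p=p,d=d)
    c=r.camera_info(n); print(n,c)
print(r.camera_info("wrist")); print(r.read_orientation(),r.read_clock())
E
```

```text
pics
scene {'fx': 422.030292906923, 'fy': 422.030292906923, 'cx': 314.80166773358997, 'cy': 201.12639171657625, 'dist_coeffs': array([-0.05838941,  0.        ,  0.        ,  0.        ,  0.        ]), 'extrinsics': array([[ 0.27962121,  0.83350891, -0.47652374,  1.02870473],
       [ 0.96001041, -0.24988755,  0.12623876, -0.1007225 ],
       [-0.01385622, -0.49276678, -0.87005109,  0.78432528],
       [ 0.        ,  0.        ,  0.        ,  1.        ]])}
top {'fx': 440.379275273907, 'fy': 440.379275273907, 'cx': 323.9287508961341, 'cy': 198.809930138436, 'dist_coeffs': array([-0.12183483,  0.        ,  0.        ,  0.        ,  0.        ]), 'extrinsics': array([[ 0.00966208, -0.99026473,  0.13886113,  0.49753374],
       [-0.99991791, -0.01073687, -0.00699302, -0.00770726],
       [ 0.00841587, -0.13878217, -0.99028717,  1.02728944],
       [ 0.        ,  0.        ,  0.        ,  1.        ]])}
{'fx': 331.29652094049237, 'fy': 331.29652094049237, 'cx': 323.83746643803664, 'cy': 202.48883176620012, 'dist_coeffs': array([-0.05354846,  0.        ,  0.        ,  0.        ,  0.        ]), 'hand_eye': array([[-8.44466839e-05, -9.66595407e-01, -2.56307066e-01,
         6.36106937e-02],
       [ 9.99999996e-01, -7.23162888e-05, -5.67525943e-05,
         7.61847540e-04],
       [ 3.63216212e-05, -2.56307070e-01,  9.66595409e-01,
        -1.43233261e-01],
       [ 0.00000000e+00,  0.00000000e+00,  0.00000000e+00,
         1.00000000e+00]])}
[[-9.47714827e-01  3.19118373e-01 -2.66978129e-04]
 [ 3.19118475e-01  9.47714253e-01 -1.04607525e-03]
 [-8.08028544e-05 -1.07657868e-03 -9.99999417e-01]] 0.1
```

View pics/top0.png

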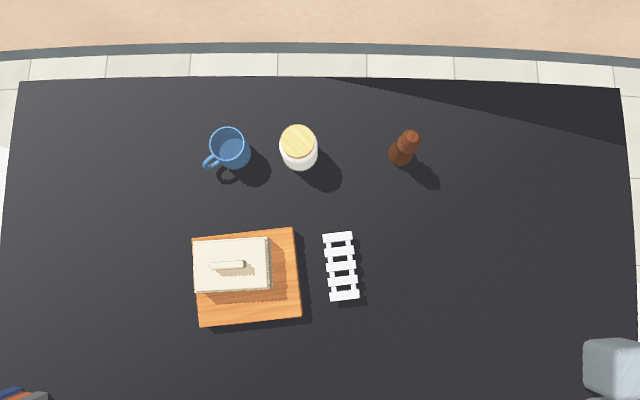

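View pics/scene0.png

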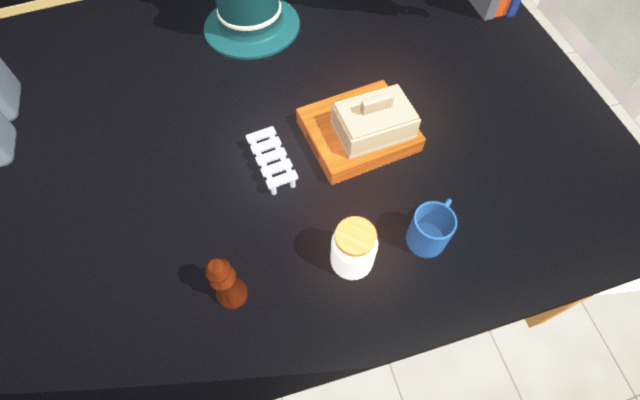

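The top view has image up = +x and left = +y. The block is at about (247,277), the covered dish on it at (231,264) with its handle at (228,265), and the stand at (341,266) on the −y side. The mug (228,148), canister (298,147) and mill (403,148) stand further out in +x. The scene view shows the same layout, with the handle at (377,103).

```bash
cat > h.py <<'E'
import numpy as np,cv2
from cell import r
def rays(info,E,uv):
    K=np.array([[info["fx"],0,info["cx"]],[0,info["fy"],info["cy"]],[0,0,1]])
    n=cv2.undistortPoints(np.asarray(uv,float).reshape(-1,1,2),K,np.asarray(info["dist_coeffs"])).reshape(-1,2)
    return np.c_[n,np.ones(len(n))]@E[:3,:3].T, E[:3,3]
def plane(info,E,uv,z):
    d,o=rays(info,E,uv); return o+d*((z-o[2])/d[:,2])[:,None]
def cloud(info,E,depth):
    v,u=np.mgrid[:400,:640]; d,o=rays(info,E,np.c_[u.ravel(),v.ravel()])
    P=o+d*depth.reshape(-1,1); P[depth.ravel()==0]=np.nan; return P.reshape(400,640,3)
def E_of(n):
    if n!="wrist": return r.camera_info(n)["extrinsics"]
    T=np.eye(4);T[:3,:3]=r.read_orientation();T[:3,3]=r.read_tool_pos(); return T@r.camera_info(n)["hand_eye"]
def biggest(m):
    n,l,s,c=cv2.connectedComponentsWithStats(m.astype(np.uint8)); return l==1+np.argmax(s[1:,4])
def rect(xy):
    (c,s,a)=cv2.minAreaRect((np.asarray(xy)*1000).astype(np.float32))
    if s[0]>s[1]: s=s[::-1];a-=90    # a: angle of short side from x
    a=(a+90)%180-90
    return np.round(c,1),np.round(s,1),round(a,2)   # mm, deg
E
cat > m.py <<'E'
import sys
from h import *
def seg(p,P,n=""):
    hsv=cv2.cvtColor(p,cv2.COLOR_RGB2HSV); H,S,V=[hsv[...,i].astype(int) for i in range(3)]
    z=P[...,2]; ok=lambda m:biggest(m)
    box=(P[...,0]<.52)&(P[...,0]>.2)&(abs(P[...,1])<.6)
    return {"block":(box&(abs(z-.045)<.008)&(S>100)&(H<25)),"lid":ok(box&(abs(z-.113)<.012)&(S<100)),
     "handle":ok(box&(abs(z-.147)<.009)),"stand":box&(abs(z-.043)<.008)&(S<60)&(V>110)}
if __name__=="__main__":
  for n in("top","scene"):
    f=np.load(n+"0.npz");i=r.camera_info(n);E=i["extrinsics"];P=cloud(i,E,f["d"])
    for k,m in seg(f["p"],P).items():
        m=cv2.morphologyEx(m.astype(np.uint8),cv2.MORPH_OPEN,np.ones((2,2)))>0
        zz=np.median(P[m][:,2]); v,u=np.nonzero(m); 
        hz=dict(block=.045,lid=.113,handle=.147,stand=.043)[k]
        print(n,k,m.sum(),"z %.4f"%zz,"cloud",rect(P[m][:,:2]),"plane",rect(plane(i,E,np.c_[u,v],hz)[:,:2]))
E
python3 m.py
```

```text
top block 4221 z nan cloud (array([380.5, 118.7]), array([126.5, 280.3]), 39.49) plane (array([433.8, 151.5]), array([151.8, 230.1]), 7.28)
top lid 2907 z nan cloud (array([479.1, 184.6]), array([ 88.6, 171.2]), 9.66) plane (array([473.7, 175. ]), array([ 90.7, 159.2]), 1.36)
top handle 272 z 0.1451 cloud (array([483.7, 180.8]), array([16.2, 72.2]), 4.79) plane (array([484.2, 176.7]), array([15.9, 66.9]), 4.74)
top stand 1113 z nan cloud (array([463.1, -59. ]), array([ 68.6, 116.3]), -82.13) plane (array([464.9, -56.9]), array([ 66.2, 111.5]), -82.74)
scene block 1958 z nan cloud (array([383.2, 138.4]), array([124. , 307.4]), 36.4) plane (array([449.1, 155.8]), array([173.4, 231.8]), 6.93)
scene lid 1897 z nan cloud (array([458.7, 223.8]), array([142.6, 270. ]), 26.41) plane (array([483.1, 176.7]), array([ 90.5, 160.2]), 4.13)
scene handle 270 z nan cloud (array([487.4, 190.4]), array([20. , 88.1]), 17.65) plane (array([492.9, 179.4]), array([22., 72.]), 4.8)
scene stand 1032 z nan cloud (array([457.3, -52.3]), array([ 74.3, 138.5]), -82.19) plane (array([471.1, -54.9]), array([ 66.3, 113.2]), -83.0)
```

```bash
sed -i 's/P\[...,0\]<.52/P[...,0]<.59/; s/>0$/>0; m\&=np.isfinite(P[...,2])/' m.py; python3 m.py
python3 - <<'E'
from m import *
f=np.load("top0.npz");i=r.camera_info("top");P=cloud(i,i["extrinsics"],f["d"])
s=seg(f["p"],P); o=f["p"][:,:,::-1].copy()
for k,c in zip(s,[(255,0,0),(0,255,0),(0,0,255),(255,0,255)]): o[s[k]]=c
cv2.imwrite("pics/seg.png",cv2.resize(np.hstack([o[200:350,170:380]]),None,fx=3,fy=3,interpolation=0))
E
```

```text
top block 5094 z 0.0439 cloud (array([454. , 159.6]), array([205.7, 238.8]), 7.23) plane (array([457.6, 154.5]), array([199.7, 230.2]), 7.33)
top lid 3619 z 0.1117 cloud (array([482.5, 182.4]), array([112.8, 167.1]), 4.28) plane (array([484.6, 176. ]), array([108.3, 158.4]), 4.29)
top handle 272 z 0.1451 cloud (array([483.7, 180.8]), array([16.2, 72.2]), 4.79) plane (array([484.2, 176.7]), array([15.9, 66.9]), 4.74)
top stand 1552 z 0.0413 cloud (array([482.9, -56.3]), array([ 69.5, 155.6]), -82.75) plane (array([484.4, -54.5]), array([ 66.2, 150.8]), -82.74)
scene block 3135 z 0.0450 cloud (array([448. , 169.8]), array([222.1, 259.1]), 7.84) plane (array([464.9, 158. ]), array([204. , 232.3]), 7.25)
scene lid 2733 z 0.1129 cloud (array([466.4, 222.7]), array([155.4, 278.8]), 26.41) plane (array([495. , 177.6]), array([113.6, 160.4]), 4.5)
scene handle 268 z 0.1453 cloud (array([486. , 189.4]), array([21.9, 87.9]), 14.38) plane (array([492.9, 179. ]), array([22. , 71.3]), 4.8)
scene stand 1508 z 0.0420 cloud (array([474.1, -50. ]), array([ 75. , 173.7]), -83.14) plane (array([491.6, -52.5]), array([ 66.2, 154.8]), -82.52)
```

View pics/seg.png

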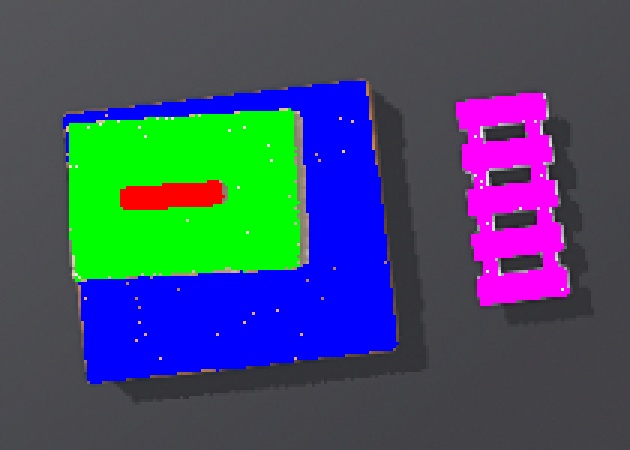

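The masks are clean: lid, handle, block and stand match their stated sizes, and block and stand are 213 mm apart at yaw 7.3°. The two views put everything about 7 mm apart in x. My plan is to grip the lid handle and drag the dish through the lid tongue. First I'll check from close by with the wrist camera.

```bash
cat >> h.py <<'E'
def ori(a,flip=1):   # dish yaw a (deg): jaws along dish x
    c,s=np.cos(np.radians(a)),np.sin(np.radians(a))
    return np.array([[-s*flip,c*flip,0],[c*flip,s*flip,0],[0,0,-1]]).T@np.eye(3) if 0 else np.c_[[-s*flip,c*flip,0],[c*flip,s*flip,0],[0,0,-1.]]
def shot(n,tag,zs=dict(block=.045,lid=.113,handle=.147,stand=.043)):
    from m import seg
    i=r.camera_info(n);E=E_of(n);p,d=r.grab_frame(n);P=cloud(i,E,d)
    for k,m in seg(p,P).items():
        if m.sum()<50: continue
        m=m&np.isfinite(P[...,2])
        b=biggest(cv2.morphologyEx(m.astype(np.uint8),cv2.MORPH_CLOSE,np.ones((25,25)))) if k=="stand" else m
        m=m&b; v,u=np.nonzero(m); e=(u.min()<2)|(v.min()<2)|(u.max()>637)|(v.max()>397)
        print(n,k,m.sum(),"z %.4f"%np.median(P[m][:,2]),rect(plane(i,E,np.c_[u,v],zs[k])[:,:2]),"CUT" if e else "")
    cv2.imwrite(f"pics/{tag}.png",p[:,:,::-1]); np.savez(tag,p=p,d=d)
E
python3 - <<'E'
from h import *
for f in(1,-1): print(f,[r.inverse_kinematics(p,ori(6,f)) is not None and np.round(r.inverse_kinematics(p,ori(6,f)),2) for p in([.485,.177,.3],[.485,.177,.119],[.485,-.058,.119])])
f=1 if r.inverse_kinematics([.485,.177,.3],ori(4.5,1)) is not None else -1
r.move_to([.485,.177-.03*f,.34],ori(4.5,f)); r.sleep(.3)
shot("wrist","w1"); print(r.read_clock(),r.read_tool_pos(),r.read_wrist_force())
E
```

```text
1 [array([-0.83,  0.17,  0.48,  1.81, -0.08,  1.18, -0.22]), array([-0.79,  0.4 ,  0.46,  1.99, -0.24,  0.8 , -0.08]), array([-0.59,  0.43,  0.79,  2.07, -0.42,  0.81,  0.55])]
-1 [array([ 0.49,  0.31, -1.08,  1.77,  0.29,  1.24,  2.58]), array([-0.32,  0.37, -0.1 ,  1.98,  0.05,  0.79,  2.79]), array([-0.79,  0.57,  1.09,  2.07, -0.65,  0.9 , -2.37])]
wrist block 12275 z 0.0456 (array([459.6, 159. ]), array([199. , 229.3]), 7.36) 
wrist lid 12527 z 0.1135 (array([486.5, 181.3]), array([107.1, 154.8]), 4.53) 
wrist handle 1082 z 0.1472 (array([486.2, 181.2]), array([15.4, 68. ]), 4.54) 
wrist stand 3214 z 0.0431 (array([486.6, -50.4]), array([ 68.5, 149. ]), -82.41) 
2.4 [0.4849525  0.14719807 0.33993792] [ 0.18253723 -0.80614158  0.5481947 ]
```

View pics/w1.png

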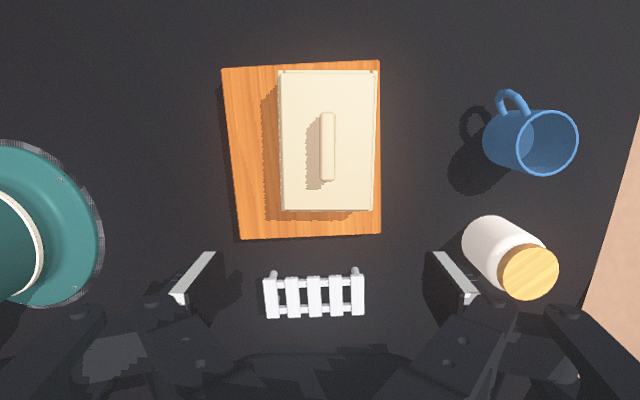

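The wrist view shows the handle at (328,147) on the lid, the block around it and the stand at (314,296). Heights come out at 45.6, 113.5, 147.2 and 43.1 mm, matching the text. The lid-to-stand offset agrees in both views at about 231 mm, purely along −y. Next I grip the handle.

Run:
```python
from h import *
r.move_to([.486,.180,.17],ori(4.5)); r.move_linear([.486,.180,.120],v=.06)
print("F down",r.read_wrist_force()); r.close_gripper()
print(r.read_gripper_width(),r.read_wrist_force(),r.read_tool_pos())
r.move_linear([.486,.150,.120],ori(5),v=.05)
print("F",r.read_wrist_force(),r.read_torque(),r.read_gripper_width(),r.read_clock()); shot("top","t1")
```

```text
F down [ 0.84411119  0.11078593 -0.45370139]
0.014969476088022812 [-0.73542957 -0.31079268  4.30208502] [0.48616925 0.18007084 0.12021073]
F [-1.63639511 -2.07548041  8.2356829 ] [-0.20350459  0.19293043 -0.05466129] 0.015129133820053802 5.5
top block 2533 z 0.0440 (array([466.7, 101.9]), array([119.5, 200.1]), -82.92) 
top lid 1541 z 0.1116 (array([490.2, 105.7]), array([ 69.4, 109.1]), -85.05) 
top stand 1559 z 0.0417 (array([486.6, -52.2]), array([ 66.2, 150.8]), -82.73)
```

Run:
```python
from h import *
shot("scene","s1"); r.sleep(.3); print(r.read_wrist_force(),r.read_tool_pos())
a=cv2.imread("pics/t1.png")[180:360,130:400]; b=cv2.imread("pics/s1.png")[40:240,220:480]
f=lambda x:cv2.resize(x,(400,280))
cv2.imwrite("pics/c1.png",np.hstack([f(a),f(b)]))
```

```text
scene block 2587 z 0.0450 (array([461.8, 156.5]), array([205.1, 233.6]), 7.17) 
scene lid 2493 z 0.1128 (array([492.8, 149. ]), array([113.5, 159.3]), 5.02) 
scene handle 184 z 0.1463 (array([490.9, 132. ]), array([41.8, 50.4]), -79.12) 
scene stand 1525 z 0.0424 (array([488. , -54.1]), array([ 66.3, 154.5]), -82.49) 
[-0.86991318 -1.31275344  8.76808353] [0.48618285 0.1496206  0.12019892]
```

View pics/c1.png

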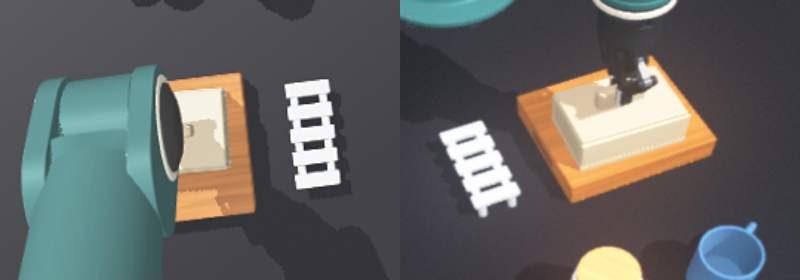

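The crops show the handle gripped and the covered dish moved along, still flat on the block and square. Now I drag it across the gap, easing off the light downward preload.

Run:
```python
from h import *
for y,z,a in((.10,.1207,5.5),(.05,.1207,6.5),(.01,.1207,7.3),(-.03,.1200,7.3),(-.055,.1190,7.3)):
    r.move_linear([.486,y,z],ori(a),v=.06); print(y,r.read_wrist_force().round(1),r.read_tool_pos().round(4),round(r.read_gripper_width(),4))
r.sleep(.3); print(r.read_wrist_force().round(1),r.read_clock())
shot("top","t2"); shot("scene","s2")
a=cv2.imread("pics/t2.png")[180:360,160:430]; b=cv2.imread("pics/s2.png")[40:240,180:440]
f=lambda x:cv2.resize(x,(400,280))
cv2.imwrite("pics/c2.png",np.hstack([f(a),f(b)]))
```

```text
0.1 [-0.   0.1 -2.2] [0.486  0.1001 0.1206] 0.015
0.05 [ 0.1 -0.1 -2.5] [0.4861 0.0501 0.1207] 0.0153
0.01 [-0.2 -0.6 -1.3] [0.4861 0.0098 0.1208] 0.0155
-0.03 [ 0.1 -2.4  0.5] [ 0.486  -0.0303  0.12  ] 0.0151
-0.055 [-0.6 -0.3 -2.3] [ 0.4859 -0.0551  0.1189] 0.0153
[-0.4  0.3 -2.5] 10.3667Traceback (most recent call last):
  File "<stdin>", line 5, in <module>
  File "h.py", line 28, in shot
    for k,m in seg(p,P).items():
               ~~~^^^^^
  File "m.py", line 8, in seg
    "handle":ok(box&(abs(z-.147)<.009)),"stand":box&(abs(z-.043)<.008)&(S<60)&(V>110)}
             ~~^^^^^^^^^^^^^^^^^^^^^^^^
  File "m.py", line 5, in <lambda>
    z=P[...,2]; ok=lambda m:biggest(m)
                            ~~~~~~~^^^
  File "h.py", line 16, in biggest
    n,l,s,c=cv2.connectedComponentsWithStats(m.astype(np.uint8)); return l==1+np.argmax(s[1:,4])
                                                                              ~~~~~~~~~^^^^^^^^^
    return _wrapfunc(a, 'argmax', axis=axis, out=out, **kwds)
    return bound(*args, **kwds)
ValueError: attempt to get argmax of an empty sequence
```

```bash
sed -i 's/return l==1+np.argmax(s\[1:,4\])/return l==1+np.argmax(s[1:,4]) if n>1 else m>0/' h.py
python3 - <<'E'
from h import *
shot("top","t2"); shot("scene","s2")
a=cv2.imread("pics/t2.png")[180:360,160:430]; b=cv2.imread("pics/s2.png")[40:240,180:440]
f=lambda x:cv2.resize(x,(400,280))
cv2.imwrite("pics/c2.png",np.hstack([f(a),f(b)]))
E
```

```text
top block 9266 z 0.0439 (array([459.7, 157.1]), array([199.8, 230.9]), 7.44) 
top lid 123 z 0.1090 (array([506.2,  25.8]), array([15.9, 55.3]), 74.75) 
scene block 7260 z 0.0452 (array([461.6, 157. ]), array([205.4, 232.6]), 7.17) 
scene lid 2736 z 0.1117 (array([492.4, -54.2]), array([111.5, 157.2]), 7.75) 
scene handle 104 z 0.1452 (array([488.9, -75. ]), array([26.8, 32. ]), 84.09) 
scene stand 453 z 0.0434 (array([547.9, -45. ]), array([ 33.3, 159.3]), 6.77)
```

View pics/c2.png

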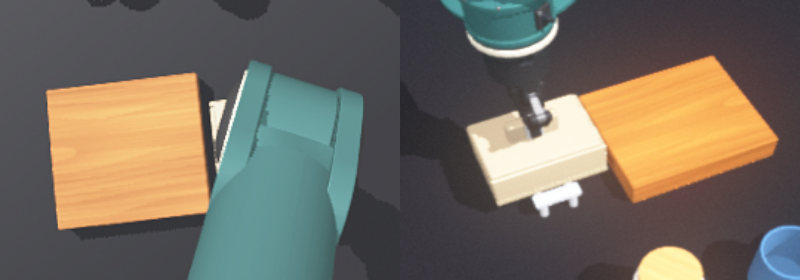

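The dish is on the stand with its lid on and clear of the block. In the scene crop its trailing edge is short of the block edge. I seat the lid, let go, back up and check from the wrist camera.

Run:
```python
from h import *
for z in(.1183,.1177,.1171,.1165):
    r.move_linear([.486,-.055,z],v=.02); F=r.read_wrist_force(); print(z,F.round(1))
    if F[2]>-.5: break
r.release(); r.move_linear([.486,-.055,.17],v=.1); r.move_to([.486,-.075,.34],ori(7.3)); r.sleep(.3)
print(r.read_tool_pos(),r.read_orientation().round(3),r.read_clock()); shot("wrist","w2")
```

```text
0.1183 [-0.3 -0.4 -3.2]
0.1177 [-6.2  1.  12.3]
[ 0.48584402 -0.0749229   0.33929636] [[-0.127  0.992 -0.001]
 [ 0.992  0.127 -0.   ]
 [-0.    -0.001 -1.   ]] 13.3917
wrist block 11494 z 0.0456 (array([469.3,  84.2]), array([ 81.7, 199.4]), -83.01) CUT
wrist lid 12244 z 0.1115 (array([484.8, -51. ]), array([106.9, 154.3]), 7.27) 
wrist handle 1049 z 0.1451 (array([486.8, -53.5]), array([15.4, 68.1]), 7.09) 
wrist stand 489 z 0.0435 (array([554.2, -43.4]), array([12.9, 64.3]), 7.0)
```

View pics/w2.png

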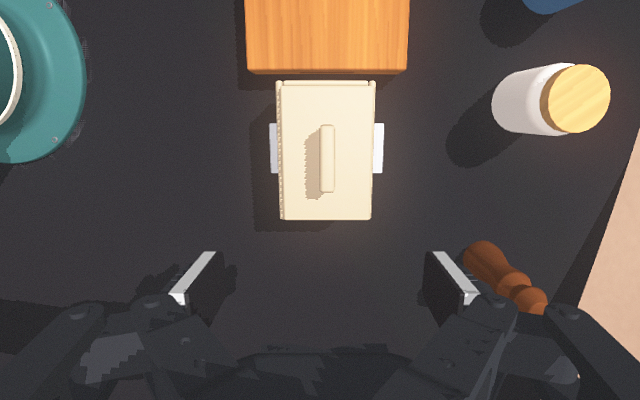

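The wrist view shows the lidded dish at (326,150), centred over the stand ends at (274,148) and (378,148), with a clear gap to the block edge at row 73. The lid is at (486,−52) and the stand at (486,−52), yaw 7.3°, plate z 111.5 mm, so it is level. Next I lift the lid off and place it on the block.

Run:
```python
from h import *
O=ori(7.3)
r.move_to([.486,-.054,.17],O); r.move_linear([.486,-.054,.1185],v=.08); r.close_gripper(); print(r.read_gripper_width(),r.read_wrist_force().round(1))
r.move_linear([.486,-.052,.119],v=.02); print(r.read_wrist_force().round(1))
r.move_linear([.486,-.052,.145],v=.03); print(r.read_wrist_force().round(1))
r.move_linear([.486,-.052,.21],v=.08); r.sleep(.2)
print(r.read_wrist_force().round(1),r.read_gripper_width(),r.read_clock()); 
r.move_linear([.460,.158,.21],O,v=.1); r.sleep(.2)
shot("top","t3"); shot("scene","s3")
a=cv2.imread("pics/t3.png")[180:360,160:430]; b=cv2.imread("pics/s3.png")[20:240,180:460]
f=lambda x:cv2.resize(x,(400,280))
cv2.imwrite("pics/c3.png",np.hstack([f(a),f(b)]))
```

```text
0.015164311383452905 [-2.1  0.2  7.1]
[-0.8 -0.4 -2.5]
[-0.2  1.1 -2.9]
[-0.  -0.4 -2.6] 0.01496735511838558 18.0333
top block 3807 z 0.0440 (array([463.4, 131.2]), array([178.8, 200.1]), -82.18) 
top lid 117 z 0.1025 (array([ 515.7, -108. ]), array([38. , 62.8]), -82.04) 
top stand 2453 z 0.0490 (array([486.4, -52.2]), array([146.3, 150.9]), -82.48) 
scene block 6792 z 0.0451 (array([461.8, 157. ]), array([205.1, 232.6]), 7.19) 
scene lid 681 z 0.1027 (array([493.3, -53.4]), array([109.5, 155.7]), 7.01) 
scene stand 1044 z 0.0494 (array([491. , -43.5]), array([147.3, 176.5]), 7.33)
```

View pics/c3.png

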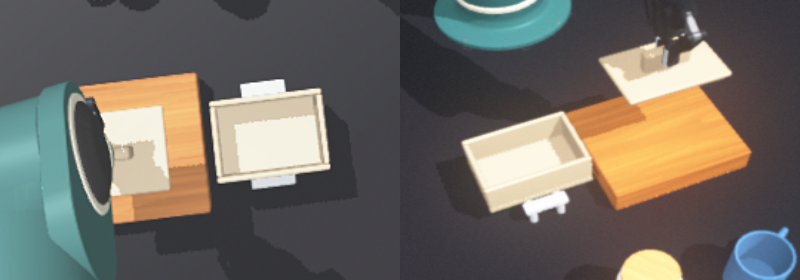

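The lid is held level over the block, and the open dish sits level on the stand with clearance. I lower it until it touches, feeling for contact.

Run:
```python
from h import *
r.move_linear([.460,.158,.074],v=.1); r.sleep(.2); print(r.read_wrist_force().round(1))
for z in np.arange(.0725,.0640,-.0007):
    r.move_linear([.460,.158,z],v=.02); F=r.read_wrist_force(); print(round(z,4),F.round(1))
    if F[2]>0: break
r.sleep(.2); r.release(); r.sleep(.2); r.move_linear([.460,.158,.13],v=.08); r.move_to([.46,.03,.36],ori(7.3)); r.sleep(.3)
print(r.read_clock()); shot("wrist","w3",dict(block=.045,lid=.103,handle=.095,stand=.043))
i=r.camera_info("wrist");E=E_of("wrist");f=np.load("w3.npz");P=cloud(i,E,f["d"]);z=P[...,2];s=cv2.cvtColor(f["p"],cv2.COLOR_RGB2HSV)[...,1]
for k,h,t,ylo,yhi in(("lid plate",.061,.006,.06,.26),("handle",.095,.006,.06,.26),("dish rim",.103,.006,-.16,.04)):
    m=biggest((abs(z-h)<t)&(s<110)&(P[...,1]>ylo)&(P[...,1]<yhi)&(P[...,0]<.6)&(P[...,0]>.35)); v,u=np.nonzero(m)
    Q=P[m]; A=np.linalg.lstsq(np.c_[Q[:,:2],np.ones(len(Q))],Q[:,2],rcond=None)[0]
    print(k,m.sum(),np.median(Q[:,2]),rect(plane(i,E,np.c_[u,v],h)[:,:2]),"slope",A[:2].round(3))
```

```text
[ 0.4 -0.2 -2.9]
0.0725 [-0.1 -1.2 -2.2]
0.0718 [ 0.5  0.2 -2.3]
0.0711 [ 0.9 -0.2 -3.2]
0.0704 [ 0.5 -0.4 -2.7]
0.0697 [ 0.3 -1.2 -2.4]
0.069 [ 0.7 -0.4 -3.4]
0.0683 [-5.4 -1.3 11.3]
27.3917
wrist block 12991 z 0.0456 (array([462. , 141.5]), array([192.6, 199.8]), -82.58) CUT
wrist lid 2116 z 0.1031 (array([484.7, -51.6]), array([109.4, 158.4]), 7.25) 
wrist stand 1264 z 0.0504 (array([461.1, -70.9]), array([ 94.8, 123.1]), 7.35) 
lid plate 9287 0.06176567159205326 (array([461.3, 157.3]), array([101.9, 150.4]), 7.28) slope [-0.001  0.001]
handle 879 0.09530427410012476 (array([461.1, 156.9]), array([16.1, 68.9]), 7.57) slope [0.021 0.004]
dish rim 2465 0.10302247459244895 (array([484.7, -51.1]), array([109.6, 159.6]), 7.27) slope [-0.002  0.001]
```

View pics/w3.png

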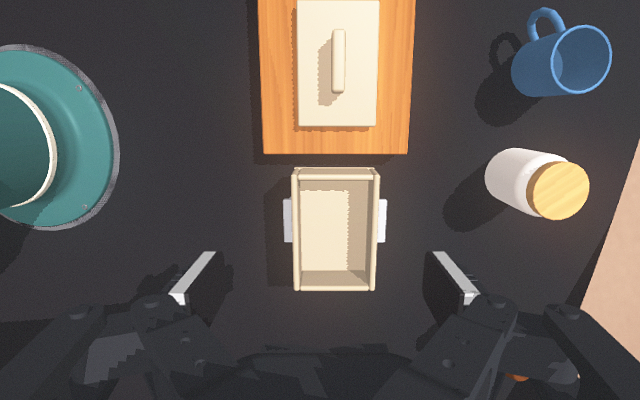

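The lid lies flat and centred on the block (handle at (338,61)), and the open dish sits centred and level on the stand, its ends visible at (288,221) and (382,221). The gripper is open and clear, so I hand in.

```bash
python3 -c "
from cell import r
r.job_done(); print(r.read_clock())"
```

```text
the job is handed in; nothing more can be done
the job is handed in; nothing more can be done
```

The job is handed in: the dish is on the stand and the lid is on the block. No verdict is reported, so the figures below are my own camera checks, with the clock at about 27 s of the 58 s.

I gripped the lid's handle and dragged the covered dish across the gap at almost constant height. I then let go, checked the dish, lifted the lid off and lowered it onto the block until the wrist force showed contact.

**Last checks (wrist camera):**

| Item | Measured | Target |
|---|---|---|
| Dish centre | (485, −51) mm | stand centre about (486, −52) mm |
| Dish yaw and tilt | 7.3°, rim slope 0.002 or less | stand yaw 7.3°, level |
| Dish rim height | 103.0 mm | 103 mm |
| Lid centre | (461, 157) mm | block centre about (460, 157) mm |
| Lid height and tilt | plate top 61.8 mm, slope about 0.001 | 61 mm, flat |

The dish is visibly clear of the block, the gripper is open and away from everything, and I saw no sign that the mug, mill or canister moved.

**What disagreed:**
- The scene camera read 5–8 mm further in x than the other two, and top and wrist differed by up to about 5 mm in y. I relied on offsets measured within one view.
- A slope fitted to the narrow handle top read 0.02, which I put down to its small width, since the plate itself read flat.
- Seating the lid pressed down with about 12 N for a moment, and setting it on the block with about 11 N.

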